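# Tighten the panel press in cross order

### The job

Tighten the four lever nuts of the panel press, one after another, about a half turn clockwise each, until you feel each one come firmly home. Go in cross order, so that the platen seats evenly: any nut first, then the one diagonally opposite, then the other two. Do not force a handle once it is home, leave everything else on the table where it is, and let go.

Things in the scene. Friction and masses are not known exactly. Their poses are not given: they have to be found in the camera images.
- press: panel press, fixed: plywood bed 220 x 220 x 18 mm, a wooden panel on it, a steel platen 190 mm square above, pressed down at the corners of a 130 mm square (x, y = +-65 mm) by four lever nuts, each with a foot that bears on the platen. Origin: centre of the bed's underside, z up; yawed by up to 30 degrees. Diagonal pairs: nuts 1 and 3, nuts 2 and 4
- handle1: handle of lever nut 1, beyond left (+x, +y of the press): hub 26 mm across, flat arm 14 mm wide, at its end an upright black knob (16 mm across, 36 tall, revolves freely) 40 mm from the nut's upright axis. Origin on the axis, level with the top of hub and arm, 76 mm above the table; x points along the arm. Tightens clockwise from above; its height does not change. All nuts: Turning drags with up to about 3 N at the knob, along its circle, before home
- knob1 (a point): centre of the knob of nut 1, on its axis, 18 mm below its top and 18 mm above the arm. The nut starts 2.5 to 3.8 rad short of home. Where the arm points, at the start and at home, varies widely between nuts and runs; home cannot be seen, only felt
- foot1_under (a point): centre of the underside of the foot of nut 1, a steel collar 33 mm across under the hub that moves down 8 mm per turn and takes the platen down with it: 42 mm above the table when home, 3 to 5 mm higher at the start
- pin1_top (a point): top of the load pin of nut 1, a steel pin 10 mm across in the top of the hub, 81 mm above the table. It sinks only when the handle is pressed on past home, by 1 mm at 11 N on the knob and 2 mm at 22 N (over-tightened), and rises again on release
- handle2: handle of lever nut 2, beyond right (+x, -y): hub 26 mm across, flat arm 14 mm wide, at its end an upright black knob (16 mm across, 36 tall, revolves freely) 40 mm from the nut's upright axis. Origin on the axis, level with the top of hub and arm, 76 mm above the table; x points along the arm. Tightens clockwise from above; its height does not change. All nuts: once home the resistance climbs by about 5 N per mm of knob travel
- knob2 (a point): centre of the knob of nut 2, on its axis, 18 mm below its top and 18 mm above the arm. The nut starts 2.5 to 3.8 rad short of home. Where the arm points, at the start and at home, varies widely between nuts and runs; home cannot be seen, only felt
- foot2_under (a point): centre of the underside of the foot of nut 2, a steel collar 33 mm across under the hub that moves down 8 mm per turn and takes the platen down with it: 42 mm above the table when home, 3 to 5 mm higher at the start
- pin2_top (a point): top of the load pin of nut 2, a steel pin 10 mm across in the top of the hub, 81 mm above the table. It sinks only when the handle is pressed on past home, by 1 mm at 11 N on the knob and 2 mm at 22 N (over-tightened), and rises again on release
- handle3: handle of lever nut 3, near right (-x, -y): hub 26 mm across, flat arm 14 mm wide, at its end an upright black knob (16 mm across, 36 tall, revolves freely) 40 mm from the nut's upright axis. Origin on the axis, level with the top of hub and arm, 76 mm above the table; x points along the arm. Tightens clockwise from above; its height does not change. All nuts: firmly home is 10 to 13 N at the knob; 22 N over-tightens
- knob3 (a point): centre of the knob of nut 3, on its axis, 18 mm below its top and 18 mm above the arm. The nut starts 2.5 to 3.8 rad short of home. Where the arm points, at the start and at home, varies widely between nuts and runs; home cannot be seen, only felt
- foot3_under (a point): centre of the underside of the foot of nut 3, a steel collar 33 mm across under the hub that moves down 8 mm per turn and takes the platen down with it: 42 mm above the table when home, 3 to 5 mm higher at the start
- pin3_top (a point): top of the load pin of nut 3, a steel pin 10 mm across in the top of the hub, 81 mm above the table. It sinks only when the handle is pressed on past home, by 1 mm at 11 N on the knob and 2 mm at 22 N (over-tightened), and rises again on release
- handle4: handle of lever nut 4, near left (-x, +y): hub 26 mm across, flat arm 14 mm wide, at its end an upright black knob (16 mm across, 36 tall, revolves freely) 40 mm from the nut's upright axis. Origin on the axis, level with the top of hub and arm, 76 mm above the table; x points along the arm. Tightens clockwise from above; its height does not change. All nuts: stays where it is left, a handle at home springs back by a few mm at most
- knob4 (a point): centre of the knob of nut 4, on its axis, 18 mm below its top and 18 mm above the arm. The nut starts 2.5 to 3.8 rad short of home. Where the arm points, at the start and at home, varies widely between nuts and runs; home cannot be seen, only felt
- foot4_under (a point): centre of the underside of the foot of nut 4, a steel collar 33 mm across under the hub that moves down 8 mm per turn and takes the platen down with it: 42 mm above the table when home, 3 to 5 mm higher at the start
- pin4_top (a point): top of the load pin of nut 4, a steel pin 10 mm across in the top of the hub, 81 mm above the table. It sinks only when the handle is pressed on past home, by 1 mm at 11 N on the knob and 2 mm at 22 N (over-tightened), and rises again on release
- pin_tin: low round aluminium tin, 34 mm across, 16 high, lying in the middle of the press's platen, below the lever arms; origin under its centre. Bystander
- sanding_block: cork sanding block 100 x 55 x 28 mm beside the press; origin under its centre. Bystander
- tape_roll: paper tape roll, 90 mm across, 24 high, beside the press; origin under its centre. Bystander
- paint_tube: aluminium paint tube with white cap, about 100 mm long, 24 high, lying beyond the press; origin under its middle. Bystander
- brush_jar: glass jar 72 mm across, 90 high, with brushes up to 200 mm high; origin under its centre. Bystander
- medium_bottle: amber bottle 60 mm across, 150 high; origin under its centre. Bystander
- water_mug: white mug 76 mm across, 85 high; origin under its centre. Bystander

How it is judged:
By the outcome, as a careful person would: the job done as asked, in the order asked, and still so for the second after the job is handed in, with the robot touching nothing.
It also fails if it takes over 72 s, if anything falls off the work surface, if the arm or the gripper's body presses on something with over 40 N, if the wrist force passes 120 N, or if a joint passes its speed limit or range.

### The arm

A 7-joint arm with a two-finger parallel gripper is mounted at the origin on the work surface. World frame = base frame: x ahead of the robot, y to its left, z up, the work surface at z = 0. Lengths are in m, angles in rad, forces in N, time in s.
With the tool pointing down it reaches from about 0.425 to 0.925 m from the base axis. Payload 6.8 kg.
Tool frame: the origin (TCP) lies midway between the tips of the shut fingers; the grasp point (between the pads) lies r.grip_point_offset behind it (r.grip_point_offset is the distance from the TCP to the grasp point, in m); z points along the fingers, y is the direction in which the jaws open and shut (so a half turn about z gives the same grasp; the last joint's range is limited). The gripper opens to 85 mm and grips with 20 to 120 N. Pads are 22 mm wide; open, the fingers measure 114 mm over their backs; the gripper's body (76 mm by 85 mm) begins 54 mm behind the grasp point. The pads swing forward as they close: fully open they stand 13 mm farther back than shut.
Start: joints at [1.076, 0.477, 0.022, 1.555, -0.011, 1.109, -0.083], TCP at [0.255, -0.625, 0.231] pointing down, gripper open.
Joint ranges: [-2.96, 2.96], [-0.34, 2.1], [-1.41, 1.46], [0.24, 2.44], [-1.37, 4.51], [0.17, 1.92], [-2.96, 2.96]. Speed limits (rad/s): [2.39, 2.39, 3.14, 3.14, 3.14, 3.14, 3.14].

### API

Orientations are given as a rotation vector (axis times angle).
In Python, from bench import r gives the robot as it stands. The module is installed in compiled form; this text tells all that it offers.
- The arm moves only by the tool play_rows, never from a script. Its argument "deltas" is a list of rows, each a list of 3 entries, a list of its own where there are three numbers: the finger opening in mm, from 0 to 85.4, then the shift along the tool's x, y, z in mm, then the turn, a rotation vector about the tool's x, y, z in rad. A call has 1 to 8 rows; each row is the pose to reach, as a shift and turn from the pose measured when the call began, along the tool's axes at that moment; what a row does not reach only later rows make up. A row lasts 1/8 s, in which the tool goes at most 62.5 mm and 10.7 degrees, less where a joint would pass 70% of its speed; a pose out of reach is approached as far as the arm can. A call with a gripper value outside its range is refused whole. The fingers move at their own pace and stop on an object; "squeeze" is the grip in N (left out, the last holds). Time passes only in rows, so rows that repeat a pose let the fingers close. It gives the time, the measured TCP pose, the force and the opening at its end, in the units of the state.
- r.get_obs(): the state, without advancing time (a new reading comes with each control period).
- r.grab_frame(name): name is "side" or "top" or "wrist"; returns (picture, depth): 400x640x3 uint8, red, green, blue; 400x640 float32, m along the optical axis (not along the pixel's ray), 0 where there is no reading.
- r.camera_model(name): a dict with "mtx" (3x3 intrinsics, pixels), "D" ([k1, k2, p1, p2, k3] as OpenCV has them; the pictures are not rectified), "rvec" (rotation vector, rad) and "tvec" (3), from world to camera coordinates, as OpenCV has them; the wrist camera has in their place "T_tool_cam" (4x4, takes a point from camera to tool coordinates, whose origin is the TCP and whose axes are the flange's). Camera axes: x right, y down, z forward; pixel columns grow to the right and rows downward; lengths in m; the calibration is good to about 2 mm. A picture is of the moment at which its call begins: read the wrist's pose just before it. camera_model takes no time and is no camera call.
- r.hand_in(): hands the job in, once; it reports no verdict.
The state is a dict: "clock": time; "joints": joint angles; "qvel": joint speeds; "tau": joint torques, N m; "tcp_pos": TCP position; "orientation": TCP orientation; "contact_force": force on the tool from outside, world axes, zero at the start; "moment": the same for the moment, N m; "grip_width": finger opening in m.
Only numpy, scipy, OpenCV 4.12 (cv2) and the standard library are available. Lean on these libraries where they do the work, as an engineer would, in place of code of your own. Each camera call takes 0.05 s, during which the arm holds its last target. There are 200 camera calls.

## Working session

There is one attempt and no reset: what is moved stays moved. The work goes in short steps, Python scripts to look and compute and a tool call to move; the robot and the scene stay as the last step left them, time stands still between calls to the robot, and variables do not carry over. Pictures are saved under pics/ and viewed, about 8 in all and at most 12, crops included, and the job is handed in when it is done.

Besides the shell and the picture viewer there is one more tool, called after "Call:" as name(argument=value, ...), one argument or row to a line, values as JSON. play_rows: Moves the arm, as the interface text tells. Its arguments: {"type":"object","properties":{"deltas":{"type":"array"},"squeeze":{"type":"number"}},"required":["deltas"]}

```bash
mkdir -p pics
cat > h.py <<'E'
import numpy as np,cv2
from scipy.spatial.transform import Rotation as R
from bench import r
def save(n,f):
    p,d=r.grab_frame(n); cv2.imwrite(f'pics/{f}.png',p[:,:,::-1]); np.save(f'pics/{f}.npy',d); return p,d
def world(n,d,uv):
    m=r.camera_model(n); K=np.array(m['mtx']);D=np.array(m['D'])
    uv=np.array(uv,float).reshape(-1,2)
    z=np.array([d[int(v),int(u)] for u,v in uv])
    q=cv2.undistortPoints(uv.reshape(-1,1,2),K,D).reshape(-1,2)
    P=np.c_[q*z[:,None],z]
    return (P-np.array(m['tvec']).ravel())@R.from_rotvec(np.array(m['rvec']).ravel()).as_matrix()
def cloud(n,d):
    v,u=np.mgrid[0:400,0:640]; return world(n,d,np.c_[u.ravel(),v.ravel()]).reshape(400,640,3)
E
python3 - <<'E'
from h import *
o=r.get_obs(); print(o,r.grip_point_offset)
save('top','top0');save('side','side0')
a=cv2.imread('pics/top0.png')
p=np.load('pics/top0.npy');W=cloud('top',p)
print(W[200,320])
E
```

```text
{'clock': 0.0, 'joints': array([ 1.07590567,  0.47779861,  0.02232858,  1.55644507, -0.01149282,
        1.10927469, -0.08311834]), 'qvel': array([ 3.96016216e-04, -3.72852938e-04, -2.00912924e-03, -2.55266427e-04,
       -2.07034448e-03,  8.91054729e-04,  3.12414763e-05]), 'tau': array([ 7.81314111e-05, -5.96458840e+01,  1.60815977e+00, -2.81191528e+01,
        1.24576018e-02,  9.48758185e-03,  1.60394552e-05]), 'tcp_pos': array([ 0.25439446, -0.62459905,  0.23032919]), 'orientation': array([-3.08131899e+00, -6.03481241e-01,  7.48480340e-04]), 'contact_force': array([-0.18791359, -0.30396457,  0.28490654]), 'moment': array([-0.00287198, -0.01027868, -0.02053236]), 'grip_width': 0.08496444182017793} 0.0187
[ 0.60023314 -0.00160299  0.04714599]
```

View pics/top0.png

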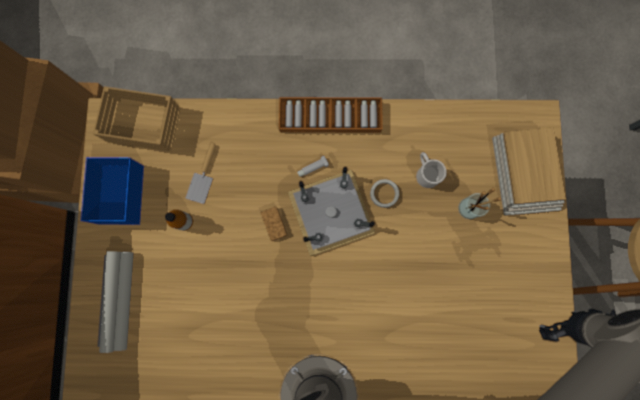

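View pics/side0.png

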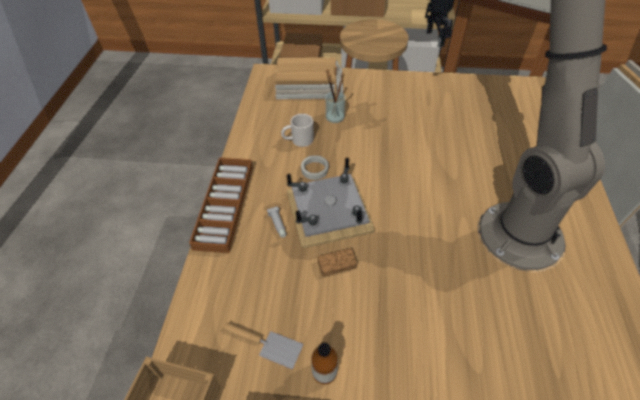

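Run:
```python
from h import *
d=np.load('pics/top0.npy');W=cloud('top',d);p=cv2.imread('pics/top0.png')
sub=np.zeros((400,640),bool);sub[130:270,270:400]=1
m=(sub&(W[...,2]>.095)&(W[...,2]<.13)).astype(np.uint8)
n,l,s,c=cv2.connectedComponentsWithStats(m,connectivity=8)
for i in range(1,n):
    q=W[l==i]; print('knob',c[i].round(1),s[i,4],q.mean(0).round(4),q[:,2].max().round(3))
m=(sub&(W[...,2]>.036)&(W[...,2]<.056)&(p.std(axis=2)<25)).astype(np.uint8)
q=W[m>0]; rect=cv2.minAreaRect((q[:,:2]*1000).astype(np.float32)); print('platen',rect,np.median(q[:,2]))
m=(sub&(W[...,2]>.066)&(W[...,2]<.09)).astype(np.uint8)
n,l,s,c=cv2.connectedComponentsWithStats(m,connectivity=8)
for i in range(1,n):
    q=W[l==i]; print('hub',c[i].round(1),s[i,4],q.mean(0).round(4))
cv2.imwrite('pics/c.png',cv2.resize(p[145:265,255:415],None,fx=5,fy=5,interpolation=cv2.INTER_CUBIC))
```

```text
knob [345.  168.5] 26 [ 0.689  -0.0779  0.1091] 0.117
knob [301. 183.] 23 [0.6427 0.0561 0.1103] 0.116
knob [372.1 223. ] 24 [ 0.5222 -0.1591  0.1111] 0.116
knob [305.2 238.2] 24 [0.4749 0.0408 0.1104] 0.114
platen ((567.0535888671875, -37.449462890625), (190.64295959472656, 190.42759704589844), 20.016321182250977) 0.04665252779527892
hub [344. 180.] 90 [ 0.6594 -0.0762  0.0763]
hub [303.8 194. ] 91 [0.6145 0.0485 0.0764]
hub [330. 206.] 1 [ 0.5787 -0.0331  0.0666]
hub [334. 207.] 1 [ 0.5756 -0.0456  0.0666]
hub [328.5 208.5] 2 [ 0.5708 -0.0285  0.0663]
hub [331. 208.] 1 [ 0.5722 -0.0363  0.0683]
hub [331. 211.] 1 [ 0.563  -0.0363  0.0667]
hub [333.8 210.8] 6 [ 0.5635 -0.0451  0.0676]
hub [328.7 213.4] 7 [ 0.5551 -0.0292  0.0684]
hub [332. 215.] 1 [ 0.5506 -0.0395  0.066 ]
hub [335. 214.] 1 [ 0.5536 -0.0488  0.0674]
hub [361.2 222.8] 92 [ 0.5259 -0.1293  0.0763]
hub [373. 226.] 1 [ 0.5163 -0.1652  0.0776]
hub [315.7 236.9] 86 [0.4813 0.0102 0.0766]
hub [304.5 241. ] 2 [0.4684 0.0443 0.08  ]
```

View pics/c.png

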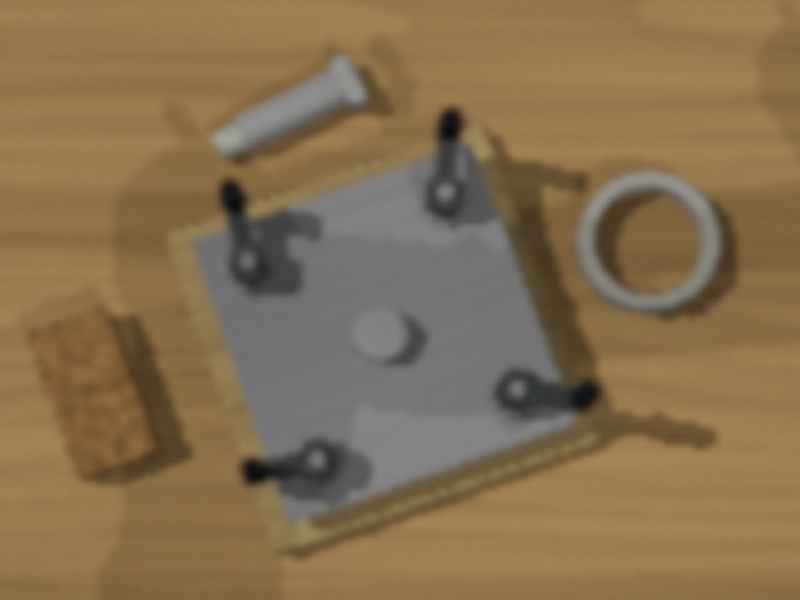

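Call:
play_rows(
  deltas=[
    [40, [20, -17, -5], [0, 0, 0.04]],
    [40, [66, -55, -15], [0, 0, 0.1]],
    [40, [112, -93, -30], [0, 0, 0.16]],
    [40, [158, -131, -40], [0, 0, 0.22]],
    [40, [204, -170, -50], [0, 0, 0.28]],
    [40, [250, -208, -60], [0, 0, 0.34]],
    [40, [296, -246, -60], [0, 0, 0.387]],
    [40, [342, -285, -60], [0, 0, 0.387]],
  ],
  squeeze=50,
)

```text
clock: 1.1
tcp_pos: [0.4642, -0.23, 0.2909]
orientation: [-3.14, 0.001, 0.001]
contact_force: [-0.4, -0.3, 0.3]
grip_width: 0.0399
```

Run:
```python
from h import *
o=r.get_obs();print(o['clock'],o['tcp_pos'],R.from_rotvec(o['orientation']).as_matrix().round(3),o['joints'].round(2))
m=r.camera_model('wrist');print(np.array(m['mtx']).round(1),np.array(m['T_tool_cam']).round(3))
```

```text
1.1 [ 0.46415334 -0.22999903  0.2908545 ] [[ 1.    -0.001 -0.001]
 [-0.001 -1.     0.001]
 [-0.001 -0.001 -1.   ]] [ 0.46  0.17 -0.14  1.84  0.03  1.13 -1.26]
[[326.8   0.  319.1]
 [  0.  326.8 201.8]
 [  0.    0.    1. ]] [[-0.001 -0.949 -0.315  0.08 ]
 [ 1.    -0.001  0.001 -0.001]
 [-0.001 -0.315  0.949 -0.143]
 [ 0.     0.     0.     1.   ]]
```

Call:
play_rows(
  deltas=[
    [40, [45, -40, 0], [0, 0, 0]],
    [40, [90, -85, 0], [0, 0, 0]],
    [40, [125, -130, 0], [0, 0, 0]],
    [40, [140, -170, 0], [0, 0, 0]],
    [40, [146, -193, 0], [0, 0, 0]],
    [40, [146, -193, 0], [0, 0, 0]],
    [40, [146, -193, 0], [0, 0, 0]],
  ],
)

```text
clock: 1.98
tcp_pos: [0.6099, -0.0388, 0.2907]
orientation: [-3.141, 0.004, 0.002]
contact_force: [0.2, 0.4, -0.2]
grip_width: 0.0396
```

```bash
cat >> h.py <<'E'
def wcloud(d,o):
    m=r.camera_model('wrist');K=np.array(m['mtx']);D=np.array(m['D']);T=np.array(m['T_tool_cam'])
    v,u=np.mgrid[0:400,0:640].astype(float)
    q=cv2.undistortPoints(np.c_[u.ravel(),v.ravel()].reshape(-1,1,2),K,D).reshape(-1,2)
    z=d.ravel();P=np.c_[q*z[:,None],z]@T[:3,:3].T+T[:3,3]
    return (P@R.from_rotvec(o['orientation']).as_matrix().T+o['tcp_pos']).reshape(400,640,3)
E
python3 - <<'E'
from h import *
o=r.get_obs();print(o['clock'],o['tcp_pos'])
p,d=save('wrist','w1');W=wcloud(d,o);W[d==0]=9
g=p.max(2).astype(int)-p.min(2)
c=np.array([.567,-.037]);near=np.hypot(*(W[...,:2]-c).transpose(2,0,1))<.19
m=(near&(W[...,2]>.100)&(W[...,2]<.125)).astype(np.uint8)
n,l,s,cc=cv2.connectedComponentsWithStats(m)
for i in range(1,n):
    if s[i,4]>15: q=W[l==i]; print('knob',cc[i].round(1),s[i,4],q.mean(0).round(4),np.median(q[:,2]).round(4))
pl=near&(W[...,2]>.036)&(W[...,2]<.054)&(g<30)
q=W[pl]; rect=cv2.minAreaRect((q[:,:2]*1000).astype(np.float32)); print('platen',rect)
tb=(W[...,2]<.01)&(W[...,2]>-.01);print('table',np.median(W[tb][:,2]),W[tb][:,2].std())
# platen plane
A=np.c_[q[:,:2]-c,np.ones(len(q))]
w=np.ones(len(q),bool)
for _ in range(6):
    x=np.linalg.lstsq(A[w],q[w,2],rcond=None)[0];res=q[:,2]-A@x;w=abs(res)<.0015
print('plane',x,w.mean(),res[w].std())
for k,a in enumerate([65,-25,-115,155]):
    a=np.radians(a);h=c+.0919*np.array([np.cos(a),np.sin(a)])
    dd=np.hypot(W[...,0]-h[0],W[...,1]-h[1])
    hp=(dd<.045)&(W[...,2]>.072)&(W[...,2]<.0785);lo=(dd>.02)&(dd<.04)&(W[...,2]>.038)&(W[...,2]<.052)&(g<30)
    pin=(dd<.015)&(W[...,2]>.0785)&(W[...,2]<.085)
    print(k+1,h.round(4),'hubtop',np.median(W[hp][:,2]).round(4),hp.sum(),'plane z',(np.r_[h-c,1]@x).round(4),'local',np.median(W[lo][:,2]).round(4),'pin',pin.sum(),W[pin].mean(0).round(4))
E
```

```text
1.975 [ 0.60992205 -0.03878356  0.29074958]
knob [357.5  96.4] 223 [ 0.6873 -0.0748  0.1116] 0.1118
knob [221.8 144.4] 226 [0.6426 0.0575 0.1103] 0.1113
knob [425.1 252.9] 212 [ 0.5224 -0.1553  0.1097] 0.1115
platen ((564.1943359375, -34.669883728027344), (191.1262969970703, 190.55447387695312), 20.06306266784668)
table 0.0002945000003879428 0.0010468569842373428
plane [-0.00152445 -0.00483676  0.04652117] 0.9346700811856372 0.0006676683810359779
1 [0.6058 0.0463] hubtop 0.0759 611 plane z 0.0461 local 0.0461 pin 62 [0.6036 0.0483 0.0808]
2 [ 0.6503 -0.0758] hubtop 0.0761 639 plane z 0.0466 local 0.0466 pin 71 [ 0.648  -0.0733  0.0808]
3 [ 0.5282 -0.1203] hubtop 0.0762 514 plane z 0.047 local 0.0469 pin 49 [ 0.5266 -0.1177  0.081 ]
4 [0.4837 0.0018] hubtop 0.076 227 plane z 0.0465 local 0.0465 pin 51 [0.4819 0.004  0.0809]
```

View pics/w1.png

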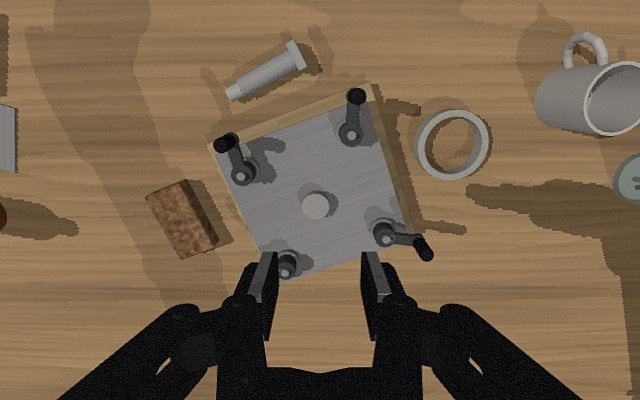

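Call:
play_rows(
  deltas=[
    [40, [-20, 30, 35], [0, 0, 0]],
    [40, [-50, 65, 80], [0, 0, 0]],
    [40, [-75, 100, 120], [0, 0, 0]],
    [40, [-89, 118, 145], [0, 0, 0]],
    [40, [-89, 118, 155], [0, 0, 0]],
    [40, [-89, 118, 170], [0, 0, 0]],
    [40, [-89, 118, 190], [0, 0, 0]],
    [40, [-89, 118, 204], [0, 0, 0]],
  ],
)

```text
clock: 3.02
tcp_pos: [0.5214, -0.1557, 0.0865]
orientation: [-3.141, 0.002, 0.0]
contact_force: [-0.1, 0.2, -0.2]
grip_width: 0.0402
```

Call:
play_rows(
  deltas=[
    [10, [0, 0, 0], [0, 0, 0]],
    [10, [0, 0, 0], [0, 0, 0]],
    [10, [0, 0, 0], [0, 0, 0]],
    [10, [0, 0, 0], [0, 0, 0]],
  ],
  squeeze=40,
)

```text
clock: 3.52
tcp_pos: [0.5218, -0.1569, 0.0869]
orientation: [3.141, -0.004, 0.002]
contact_force: [0.9, -5.7, -4.7]
grip_width: 0.0144
```

Run:
```python
from h import *
save('wrist','w2')
```

```text
(no output)
```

View pics/w2.png

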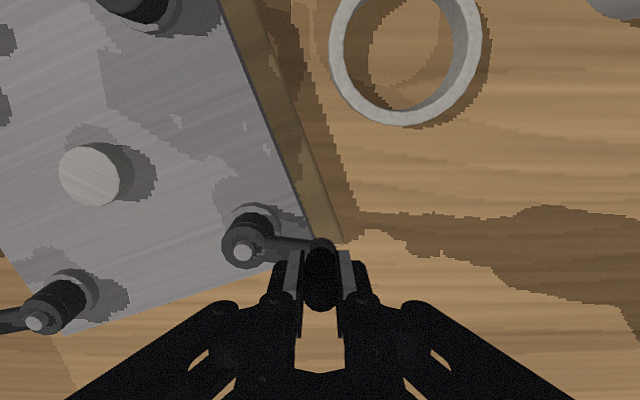

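```bash
cat >> h.py <<'E'
def arc(c,steps,Rr=40.):
    o=r.get_obs();p=o['tcp_pos'][:2]*1000;c=np.array(c)*1000;v=p-c;t=np.arctan2(v[1],v[0])
    f=o['contact_force'];er=v/np.hypot(*v);et=np.array([er[1],-er[0]])
    print('clk %.2f ang %.1f rad %.1f Frad %.1f Ftan %.1f z %.4f w %.4f'%(o['clock'],np.degrees(t),np.hypot(*v),f[:2]@er,f[:2]@et,o['tcp_pos'][2],o['grip_width']))
    for s in steps:
        a=t-np.radians(s);q=c+Rr*np.array([np.cos(a),np.sin(a)])-p
        print(s,'[%.1f, %.1f]'%(q[0],-q[1]))
E
python3 -c "
from h import *
arc((.526,-.118),[4,12,21,30,40,50,60,70])"
```

```text
clk 3.58 ang -96.2 rad 39.1 Frad 4.1 Ftan -1.4 z 0.0869 w 0.0146
4 [-2.9, 0.5]
12 [-8.3, -0.9]
21 [-14.1, -3.3]
30 [-19.4, -6.6]
40 [-24.6, -11.2]
50 [-29.0, -16.6]
60 [-32.4, -22.7]
70 [-34.6, -29.4]
```

Call:
play_rows(
  deltas=[
    [10, [-3, 0.5, 0], [0, 0, 0]],
    [10, [-8.3, -0.9, 0], [0, 0, 0]],
    [10, [-14.1, -3.3, 0], [0, 0, 0]],
    [10, [-19.4, -6.6, 0], [0, 0, 0]],
    [10, [-24.6, -11.2, 0], [0, 0, 0]],
    [10, [-29, -16.6, 0], [0, 0, 0]],
    [10, [-32.4, -22.7, 0], [0, 0, 0]],
    [10, [-34.6, -29.4, 0], [0, 0, 0]],
  ],
)

```text
clock: 4.58
tcp_pos: [0.4885, -0.1269, 0.087]
orientation: [3.141, -0.003, 0.007]
contact_force: [9.9, -2.5, -14.1]
grip_width: 0.0143
```

```bash
python3 -c "
from h import *
arc((.526,-.118),[10,20,30,38,46,54,60,64])"
```

```text
clk 4.58 ang -166.6 rad 38.5 Frad -9.0 Ftan -4.7 z 0.0870 w 0.0143
10 [-2.4, -6.6]
20 [-2.2, -13.5]
30 [-0.8, -20.4]
38 [1.1, -25.6]
46 [3.8, -30.5]
54 [7.1, -35.0]
60 [10.0, -38.0]
64 [12.1, -39.8]
```

```bash
python3 -c "
from h import *
arc((.528,-.1185),[8,16,25,34,43,52,60,64])"
```

```text
clk 4.58 ang -168.0 rad 40.4 Frad -9.1 Ftan -4.5 z 0.0870 w 0.0143
8 [-0.4, -5.6]
16 [-0.4, -11.2]
25 [0.5, -17.4]
34 [2.4, -23.4]
43 [5.2, -29.0]
52 [8.8, -34.1]
60 [12.7, -38.1]
64 [14.9, -39.9]
```

Call:
play_rows(
  deltas=[
    [10, [-0.2, -5.6, -0.5], [0, 0, 0]],
    [10, [-0.2, -11.2, -1], [0, 0, 0]],
    [10, [0.6, -17.4, -1], [0, 0, 0]],
    [10, [2.5, -23.4, -1], [0, 0, 0]],
    [10, [5.3, -29, -1], [0, 0, 0]],
    [10, [8.9, -34.1, -1], [0, 0, 0]],
    [10, [12.8, -38.1, -1], [0, 0, 0]],
    [10, [15, -40, -1], [0, 0, 0]],
  ],
)

```text
clock: 5.58
tcp_pos: [0.5007, -0.0883, 0.0869]
orientation: [3.139, -0.005, -0.001]
contact_force: [0.3, -4.8, -11.6]
grip_width: 0.0146
```

```bash
python3 -c "
from h import *
arc((.528,-.1185),[4.5,9,13.5,18])"
```

```text
clk 5.58 ang 132.1 rad 40.7 Frad -3.7 Ftan -3.0 z 0.0869 w 0.0146
4.5 [2.9, -1.5]
9 [5.5, -3.3]
13.5 [8.2, -4.9]
18 [11.0, -6.3]
```

```bash
cat >> h.py <<'E'
CEN=np.array([.5655,-.0355])
HUB=[CEN+.0919*np.array([np.cos(np.radians(a)),np.sin(np.radians(a))]) for a in (65,-25,-115,155)]
def plat(n='w3'):
    o=r.get_obs();p,d=save('wrist',n);W=wcloud(d,o);W[d==0]=9
    g=p.max(2).astype(int)-p.min(2);c=CEN
    loc=(W[...,:2]-c)@np.array([[np.cos(.349),-np.sin(.349)],[np.sin(.349),np.cos(.349)]])
    pl=(abs(loc).max(2)<.09)&(W[...,2]>.034)&(W[...,2]<.054)&(g<30);q=W[pl];A=np.c_[q[:,:2]-c,np.ones(len(q))]
    w=abs(q[:,2]-np.median(q[:,2]))<.004
    for _ in range(8):
        x=np.linalg.lstsq(A[w],q[w,2],rcond=None)[0];res=q[:,2]-A@x;w=abs(res)<.0015
    print('n',w.sum(),[(round(float(np.r_[h-c,1]@x)*1000,2)) for h in HUB])
    for k,h in enumerate(HUB):
        dd=np.hypot(*(W[...,:2]-h).transpose(2,0,1));s=(dd<.045)&(W[...,2]>.072)&(W[...,2]<.0785);lo=(dd>.02)&(dd<.04)&pl
        if s.sum()>30: print(k+1,'hubtop %.4f local %.4f n %d'%(np.median(W[s][:,2]),np.median(W[lo][:,2]),lo.sum()))
E
python3 -c "
from h import *
plat()"
```

```text
n 71121 [45.93, 45.12, 43.93, 44.74]
1 hubtop 0.0757 local 0.0457 n 7222
3 hubtop 0.0760 local 0.0441 n 5949
4 hubtop 0.0759 local 0.0448 n 5148
```

Call:
play_rows(
  deltas=[
    [10, [1, -0.5, -1], [0, 0, 0]],
    [10, [2, -1, -1], [0, 0, 0]],
    [10, [3, -1.6, -1], [0, 0, 0]],
  ],
)

```text
clock: 6.0
tcp_pos: [0.5012, -0.0878, 0.0869]
orientation: [3.138, -0.006, -0.008]
contact_force: [0.6, -5.6, -10.4]
grip_width: 0.0147
```

Call:
play_rows(
  deltas=[
    [10, [1.5, -0.8, -1], [0, 0, 0]],
    [10, [2.9, -1.6, -1], [0, 0, 0]],
    [10, [4.3, -2.5, -1], [0, 0, 0]],
    [10, [5.6, -3.2, -1], [0, 0, 0]],
    [10, [5.6, -3.2, -1], [0, 0, 0]],
  ],
)

```text
clock: 6.62
tcp_pos: [0.5054, -0.0848, 0.0871]
orientation: [3.138, -0.006, -0.013]
contact_force: [-1.4, -3.7, -15.1]
grip_width: 0.0147
```

```bash
python3 -c "
from h import *
arc((.528,-.1185),[4.5,9,13.5,18])"
```

```text
clk 6.62 ang 123.8 rad 40.6 Frad -2.4 Ftan -3.2 z 0.0871 w 0.0147
4.5 [3.0, -1.2]
9 [5.8, -2.6]
13.5 [8.7, -3.8]
18 [11.7, -4.8]
```

Call:
play_rows(
  deltas=[
    [10, [2, -0.8, 0], [0, 0, 0]],
    [10, [4, -1.7, 0], [0, 0, 0]],
    [10, [5.8, -2.6, 0], [0, 0, 0]],
    [10, [7.4, -3.3, 0], [0, 0, 0]],
    [10, [7.4, -3.3, 0], [0, 0, 0]],
  ],
)

```text
clock: 7.25
tcp_pos: [0.5129, -0.0809, 0.087]
orientation: [3.139, -0.006, -0.013]
contact_force: [-3.2, -1.0, -11.8]
grip_width: 0.0146
```

```bash
python3 -c "
from h import *
arc((.528,-.1185),[4,8,11.5,15])"
```

```text
clk 7.25 ang 111.8 rad 40.5 Frad 0.2 Ftan -3.3 z 0.0870 w 0.0146
4 [2.8, -0.5]
8 [5.5, -1.3]
11.5 [7.9, -1.8]
15 [10.3, -2.1]
```

Call:
play_rows(
  deltas=[
    [10, [2, -0.3, 0], [0, 0, 0]],
    [10, [4, -0.8, 0], [0, 0, 0]],
    [10, [5.9, -1.3, 0], [0, 0, 0]],
    [10, [7.9, -1.7, 0], [0, 0, 0]],
  ],
)

```text
clock: 7.75
tcp_pos: [0.5209, -0.0787, 0.0869]
orientation: [3.139, -0.005, -0.013]
contact_force: [-4.4, 0.3, -10.4]
grip_width: 0.0146
```

```bash
python3 -c "
from h import *
plat();arc((.528,-.1185),[3,6,9,12,18])"
```

```text
n 71627 [45.88, 44.71, 43.17, 44.33]
1 hubtop 0.0758 local 0.0456 n 7608
2 hubtop 0.0754 local 0.0445 n 6745
3 hubtop 0.0760 local 0.0434 n 4731
4 hubtop 0.0759 local 0.0444 n 4371
clk 7.80 ang 99.5 rad 40.4 Frad 1.8 Ftan -2.5 z 0.0869 w 0.0141
3 [2.1, 0.1]
6 [4.2, -0.1]
9 [6.3, -0.1]
12 [8.4, -0.1]
18 [12.6, 0.3]
```

Call:
play_rows(
  deltas=[
    [10, [3, 0.1, 0], [0, 0, 0]],
    [10, [6.3, -0.1, 0], [0, 0, 0]],
    [10, [9.5, 0.1, 0], [0, 0, 0]],
    [10, [12.6, 0.3, 0], [0, 0, 0]],
  ],
)

```text
clock: 8.3
tcp_pos: [0.5344, -0.0787, 0.0869]
orientation: [3.139, -0.004, -0.011]
contact_force: [-2.8, 3.3, -9.9]
grip_width: 0.0145
```

```bash
python3 -c "
from h import *
arc((.528,-.1185),[3,6,9,12,18])"
```

```text
clk 8.30 ang 80.8 rad 40.3 Frad 2.8 Ftan -3.3 z 0.0869 w 0.0145
3 [2.0, 0.7]
6 [4.0, 1.2]
9 [6.0, 1.8]
12 [8.0, 2.5]
18 [11.8, 4.2]
```

Call:
play_rows(
  deltas=[
    [10, [2, 0.6, 0], [0, 0, 0]],
    [10, [4, 1.2, 0], [0, 0, 0]],
    [10, [6, 1.8, 0], [0, 0, 0]],
    [10, [7.4, 2.3, 0], [0, 0, 0]],
  ],
)

```text
clock: 8.8
tcp_pos: [0.5421, -0.081, 0.0869]
orientation: [3.14, -0.004, -0.01]
contact_force: [-1.8, 3.6, -9.7]
grip_width: 0.0148
```

```bash
python3 -c "
from h import *
plat();arc((.528,-.1185),[2,4,6,8,12])"
```

```text
n 64943 [45.12, 43.99, 42.57, 43.7]
1 hubtop 0.0758 local 0.0449 n 6778
2 hubtop 0.0761 local 0.0440 n 8451
3 hubtop 0.0761 local 0.0427 n 3496
4 hubtop 0.0755 local 0.0439 n 3235
clk 8.85 ang 69.1 rad 40.1 Frad 2.3 Ftan -2.6 z 0.0869 w 0.0145
2 [1.3, 0.6]
4 [2.5, 1.2]
6 [3.8, 1.8]
8 [5.0, 2.5]
12 [7.4, 3.9]
```

Call:
play_rows(
  deltas=[
    [10, [1.5, 0.7, 0], [0, 0, 0]],
    [10, [3, 1.5, 0], [0, 0, 0]],
    [10, [4.6, 2.3, 0], [0, 0, 0]],
  ],
)

```text
clock: 9.22
tcp_pos: [0.5471, -0.0834, 0.0869]
orientation: [3.14, -0.004, -0.01]
contact_force: [-1.6, 3.1, -10.7]
grip_width: 0.0146
```

```bash
python3 -c "
from h import *
arc((.528,-.1185),[2,4,6,8])"
```

```text
clk 9.22 ang 61.4 rad 40.0 Frad 2.0 Ftan -2.9 z 0.0869 w 0.0146
2 [1.2, 0.7]
4 [2.4, 1.4]
6 [3.6, 2.2]
8 [4.7, 3.0]
```

Call:
play_rows(
  deltas=[
    [10, [1.2, 0.7, 0], [0, 0, 0]],
    [10, [2.4, 1.4, 0], [0, 0, 0]],
    [10, [3.6, 2.2, 0], [0, 0, 0]],
  ],
)

```text
clock: 9.6
tcp_pos: [0.5508, -0.0857, 0.0869]
orientation: [3.139, -0.004, -0.01]
contact_force: [-2.0, 2.7, -9.4]
grip_width: 0.0144
```

```bash
python3 -c "
from h import *
arc((.528,-.1185),[2,4,6,8])"
```

```text
clk 9.60 ang 55.2 rad 40.0 Frad 1.1 Ftan -3.2 z 0.0869 w 0.0144
2 [1.2, 0.8]
4 [2.3, 1.6]
6 [3.3, 2.5]
8 [4.4, 3.5]
```

Call:
play_rows(
  deltas=[
    [10, [1.2, 0.8, 0], [0, 0, 0]],
    [10, [2.3, 1.6, 0], [0, 0, 0]],
    [10, [3.3, 2.5, 0], [0, 0, 0]],
  ],
)

```text
clock: 9.98
tcp_pos: [0.5541, -0.0884, 0.0869]
orientation: [3.139, -0.005, -0.01]
contact_force: [-2.4, 3.5, -9.9]
grip_width: 0.0144
```

```bash
python3 -c "
from h import *
arc((.528,-.1185),[2,4,6,8])"
```

```text
clk 9.97 ang 49.1 rad 39.9 Frad 1.0 Ftan -4.1 z 0.0869 w 0.0144
2 [1.1, 0.9]
4 [2.1, 1.8]
6 [3.1, 2.8]
8 [4.0, 3.9]
```

Call:
play_rows(
  deltas=[
    [10, [1, 0.9, 0], [0, 0, 0]],
    [10, [2.1, 1.8, 0], [0, 0, 0]],
    [10, [2.1, 1.8, 0], [0, 0, 0]],
  ],
)

```text
clock: 10.35
tcp_pos: [0.5559, -0.0899, 0.0868]
orientation: [3.14, -0.004, -0.011]
contact_force: [-3.1, 3.7, -9.4]
grip_width: 0.0143
```

```bash
python3 -c "
from h import *
arc((.528,-.1185),[2,4,6,8])"
```

```text
clk 10.35 ang 45.7 rad 40.0 Frad 0.5 Ftan -4.8 z 0.0868 w 0.0143
2 [1.0, 1.0]
4 [2.0, 2.0]
6 [2.9, 3.1]
8 [3.7, 4.1]
```

Call:
play_rows(
  deltas=[
    [10, [1, 1, 0], [0, 0, 0]],
    [10, [2, 2, 0], [0, 0, 0]],
    [10, [2, 2, 0], [0, 0, 0]],
  ],
)

```text
clock: 10.72
tcp_pos: [0.5567, -0.0905, 0.0866]
orientation: [3.141, -0.003, -0.016]
contact_force: [-6.1, 6.6, -6.6]
grip_width: 0.0146
```

```bash
python3 -c "
from h import *
arc((.528,-.1185),[2,4,6,8])"
```

```text
clk 10.72 ang 44.3 rad 40.1 Frad 0.3 Ftan -9.0 z 0.0866 w 0.0146
2 [0.9, 1.1]
4 [1.8, 2.1]
6 [2.7, 3.2]
8 [3.6, 4.3]
```

Call:
play_rows(
  deltas=[
    [10, [1, 1.1, 0], [0, 0, 0]],
    [10, [1.9, 2.1, 0], [0, 0, 0]],
    [10, [1.9, 2.1, 0], [0, 0, 0]],
  ],
)

```text
clock: 11.1
tcp_pos: [0.5571, -0.0908, 0.0864]
orientation: [-3.14, 0.001, 0.021]
contact_force: [-7.0, 7.2, -4.9]
grip_width: 0.0144
```

```bash
python3 -c "
from h import *
arc((.528,-.1185),[2,4,6,8])"
```

```text
clk 11.10 ang 43.6 rad 40.2 Frad -0.1 Ftan -10.1 z 0.0864 w 0.0144
2 [0.8, 1.1]
4 [1.7, 2.2]
6 [2.6, 3.3]
8 [3.4, 4.4]
```

Call:
play_rows(
  deltas=[
    [10, [1.4, 1.6, 0], [0, 0, 0]],
    [10, [2.6, 3, 0], [0, 0, 0]],
    [10, [2.6, 3, 0], [0, 0, 0]],
  ],
)

```text
clock: 11.48
tcp_pos: [0.5576, -0.0913, 0.0862]
orientation: [-3.138, -0.002, 0.028]
contact_force: [-8.5, 9.1, -3.1]
grip_width: 0.0144
```

```bash
python3 -c "
from h import *
arc((.528,-.1185),[2,4,6,8])"
```

```text
clk 11.47 ang 42.6 rad 40.2 Frad -0.1 Ftan -12.4 z 0.0862 w 0.0144
2 [0.7, 1.2]
4 [1.6, 2.3]
6 [2.5, 3.4]
8 [3.3, 4.5]
```

Call:
play_rows(
  deltas=[
    [14, [0, 0, 0], [0, 0, 0]],
    [40, [0, 0, 0], [0, 0, 0]],
    [40, [0, 0, 0], [0, 0, 0]],
    [40, [0, 0, 0], [0, 0, 0]],
    [40, [0, 0, -20], [0, 0, 0]],
    [40, [0, 0, -50], [0, 0, 0]],
    [40, [0, 0, -65], [0, 0, 0]],
    [40, [0, 0, -65], [0, 0, 0]],
  ],
)

```text
clock: 12.48
tcp_pos: [0.5598, -0.0918, 0.1523]
orientation: [-3.138, -0.001, 0.024]
contact_force: [-0.3, -0.2, -0.2]
grip_width: 0.0401
```

```bash
python3 -c "
from h import *
o=r.get_obs();p=o['tcp_pos'];print(p,o['orientation'],o['contact_force'],o['grip_width']);d=(np.array([.6435,.0577,.0865])-p)
print((R.from_rotvec(o['orientation']).inv().apply(d)*1000).round(1))
plat('w5')"
```

```text
[ 0.55977397 -0.09181786  0.152272  ] [-3.13813561e+00 -1.07891331e-03  2.37134843e-02] [-0.31097787 -0.18785562 -0.24876125] 0.040115834191542084
[  84.8 -149.2   65. ]
n 36401 [42.47, 42.41, 42.25, 42.31]
1 hubtop 0.0758 local 0.0425 n 3469
2 hubtop 0.0761 local 0.0424 n 4602
3 hubtop 0.0761 local 0.0423 n 2037
4 hubtop 0.0759 local 0.0424 n 1887
```

Call:
play_rows(
  deltas=[
    [40, [15, -30, 0], [0, 0, 0]],
    [40, [40, -75, 0], [0, 0, 0]],
    [40, [65, -115, 0], [0, 0, 0]],
    [40, [80, -140, 0], [0, 0, 0]],
    [40, [84.8, -149, 5], [0, 0, 0]],
    [40, [84.8, -149, 25], [0, 0, 0]],
    [40, [84.8, -149, 50], [0, 0, 0]],
    [40, [84.8, -149, 65], [0, 0, 0]],
  ],
)

```text
clock: 13.52
tcp_pos: [0.6404, 0.055, 0.0824]
orientation: [-3.14, 0.002, 0.033]
contact_force: [-0.1, -1.1, 0.3]
grip_width: 0.0399
```

Call:
play_rows(
  deltas=[
    [10, [0, 0, 0], [0, 0, 0]],
    [10, [0, 0, 0], [0, 0, 0]],
    [10, [0, 0, 0], [0, 0, 0]],
    [10, [0, 0, 0], [0, 0, 0]],
  ],
)

```text
clock: 14.02
tcp_pos: [0.6395, 0.0548, 0.0819]
orientation: [-3.14, 0.002, 0.036]
contact_force: [-1.6, 1.4, -7.7]
grip_width: 0.0149
```

Run:
```python
from h import *
arc((.6055,.048),[6,15,25,35,45,55,64,70])
ow={'orientation':np.array([-3.141,.004,.002]),'tcp_pos':np.array([.60992,-.03878,.29075])}
d=np.load('pics/w1.npy');W=wcloud(d,ow)
m=r.camera_model('wrist')
for k,h in enumerate(HUB):
    dd=np.hypot(*(W[...,:2]-(h-[.0013,-.001])).transpose(2,0,1));s=(dd>.0125)&(dd<.0175)
    print('start',k+1,np.histogram(W[s][:,2],bins=np.arange(.044,.074,.0015))[0])
o5={'orientation':np.array([-3.138,-.00108,.0237]),'tcp_pos':np.array([.5598,-.0918,.1523])}
W=wcloud(np.load('pics/w5.npy'),o5)
for k,h in enumerate(HUB):
    dd=np.hypot(*(W[...,:2]-h).transpose(2,0,1));s=(dd>.0125)&(dd<.0175)
    print('aft',k+1,np.histogram(W[s][:,2],bins=np.arange(.041,.074,.0015))[0])
```

```text
clk 14.03 ang 11.3 rad 34.6 Frad -1.3 Ftan -1.6 z 0.0819 w 0.0149
6 [5.9, 3.1]
15 [5.9, 9.4]
25 [4.9, 16.3]
35 [2.7, 22.9]
45 [-0.7, 29.0]
55 [-5.0, 34.4]
64 [-9.7, 38.6]
70 [-13.2, 41.0]
start 1 [11 27 12 10 10 13 61 38  7  6  8  6  7  9  4  6  9  7  3]
start 2 [ 2 24 19  1  1  5 44 76  6  2  3  1  2  3  3  1  1  3  0]
start 3 [ 2 26 28 17  7 12 48 78 12 10  9  7  8  9  8 12  5 10  4]
start 4 [ 3 26 12 11 10 15 52 50 11  5 11 10  8 11 12 10 10  9  4]
aft 1 [147 178  15   7  31  46  44  59 183 100   3   5   8   4   4   5   6   3
  10   8  17]
aft 2 [ 82  85   4   0   0   1   1   1 109 208  17   0   0   0   0   0   0   0
   4   3   1]
aft 3 [85 61 20 19 21 68 88  3  0  0  2  0  1  1  0  0  0  0  0  2  4]
aft 4 [140  98   0   3  20  45  35  51  87 139   7   4   1   2   2   3   3   3
   3   5   6]
```

```bash
cat >> h.py <<'E'
def goto(t):
    o=r.get_obs();Ro=R.from_rotvec(o['orientation']);Rd=R.from_matrix(np.diag([1,-1,-1]))
    print('shift',(Ro.inv().apply(np.array(t)-o['tcp_pos'])*1000).round(1),'turn',(Ro.inv()*Rd).as_rotvec().round(3))
E
python3 - <<'E'
from h import *
goto((.6435,.0565,.0865))
for n,o in (('w1',{'orientation':np.array([-3.141,.004,.002]),'tcp_pos':np.array([.60992,-.03878,.29075])}),('w5',{'orientation':np.array([-3.138,-.00108,.0237]),'tcp_pos':np.array([.5598,-.0918,.1523])})):
  W=wcloud(np.load(f'pics/{n}.npy'),o)
  for k,h in enumerate(HUB):
    h=h-[.0013,-.001] if n=='w1' else h
    dd=np.hypot(*(W[...,:2]-h).transpose(2,0,1));z=W[(dd>.0125)&(dd<.018)][:,2]
    lo,hi=(.0475,.0515) if (n=='w5' and k==2) else (.0515,.0570)
    z=z[(z>lo)&(z<hi)]; H,e=np.histogram(z,bins=np.arange(lo,hi,.0001)); 
    c=z
    for _ in range(8): c=z[abs(z-np.median(c))<.001]
    print(n,k+1,len(c),np.median(c).round(5))
E
```

```text
shift [ 3.9 -1.7 -4.7] turn [-0.001  0.023 -0.001]
w1 1 85 0.05419
w1 2 101 0.05496
w1 3 105 0.05476
w1 4 88 0.0545
w5 1 249 0.05421
w5 2 289 0.05488
w5 3 137 0.05012
w5 4 203 0.05473
```

Call:
play_rows(
  deltas=[
    [40, [0, 0, 0], [0, 0, 0]],
    [40, [0, 0, 0], [0, 0, 0]],
    [40, [2, -1, -3], [0, 0.012, 0]],
    [40, [4, -1.7, -4.7], [0, 0.023, 0]],
    [40, [4, -1.7, -4.7], [0, 0.023, 0]],
    [10, [4, -1.7, -4.7], [0, 0.023, 0]],
    [10, [4, -1.7, -4.7], [0, 0.023, 0]],
    [10, [4, -1.7, -4.7], [0, 0.023, 0]],
  ],
)

```text
clock: 15.02
tcp_pos: [0.6436, 0.0559, 0.0865]
orientation: [-3.141, 0.003, -0.0]
contact_force: [-0.2, -1.4, 2.6]
grip_width: 0.0144
```

Run:
```python
from h import *
goto((.6435,.0565,.0865))
arc((.6055,.048),[6,15,25,35,45,55,64,70])
```

```text
shift [-0.1 -0.6  0. ] turn [-0.001 -0.    -0.002]
clk 15.03 ang 11.7 rad 38.9 Frad -0.5 Ftan 1.3 z 0.0865 w 0.0144
6 [1.7, 3.9]
15 [1.8, 10.2]
25 [0.8, 17.1]
35 [-1.4, 23.7]
45 [-4.7, 29.9]
55 [-9.0, 35.3]
64 [-13.7, 39.6]
70 [-17.1, 41.9]
```

Call:
play_rows(
  deltas=[
    [10, [0.7, 3.9, 0], [0, 0, 0]],
    [10, [0.8, 10.2, 0], [0, 0, 0]],
    [10, [-0.2, 17.1, 0], [0, 0, 0]],
    [10, [-2.4, 23.7, 0], [0, 0, 0]],
    [10, [-5.7, 29.9, 0], [0, 0, 0]],
    [10, [-10, 35.3, 0], [0, 0, 0]],
    [10, [-14.7, 39.6, 0], [0, 0, 0]],
    [10, [-18.1, 41.9, 0], [0, 0, 0]],
  ],
)

```text
clock: 16.02
tcp_pos: [0.6254, 0.0147, 0.0866]
orientation: [-3.139, 0.003, -0.001]
contact_force: [0.7, 6.5, -0.4]
grip_width: 0.0148
```

Run:
```python
from h import *
goto((.6435,.0565,.0865))
arc((.605,.048),[10,20,30,40,50,60,70,76])
```

```text
shift [ 18.  -41.8   0.2] turn [-0.002 -0.001 -0.002]
clk 16.02 ang -58.5 rad 39.1 Frad -5.2 Ftan -4.0 z 0.0866 w 0.0148
10 [-5.7, 3.9]
20 [-12.4, 5.9]
30 [-19.4, 6.7]
40 [-26.3, 6.2]
50 [-33.1, 4.6]
60 [-39.5, 1.8]
70 [-45.3, -2.0]
76 [-48.4, -4.8]
```

Call:
play_rows(
  deltas=[
    [10, [-5.7, 3.4, 0], [0, 0, 0]],
    [10, [-12.4, 4.9, 0], [0, 0, 0]],
    [10, [-19.4, 5.6, 0], [0, 0, 0]],
    [10, [-26.3, 5.1, 0], [0, 0, 0]],
    [10, [-33.1, 3.5, 0], [0, 0, 0]],
    [10, [-39.5, 0.7, 0], [0, 0, 0]],
    [10, [-45.3, -3, 0], [0, 0, 0]],
    [10, [-48.4, -5.8, 0], [0, 0, 0]],
  ],
)

```text
clock: 17.02
tcp_pos: [0.5771, 0.0193, 0.0867]
orientation: [-3.141, 0.004, -0.002]
contact_force: [3.8, -2.1, 0.0]
grip_width: 0.0146
```

```bash
cat >> h.py <<'E'
def ring(k,n):
    o=r.get_obs();p,d=save('wrist',n);W=wcloud(d,o)
    hm=(np.hypot(*(W[...,:2]-HUB[k-1]).transpose(2,0,1))<.012)&(W[...,2]>.0785)&(W[...,2]<.0835)
    c=W[hm][:,:2].mean(0)
    dd=np.hypot(*(W[...,:2]-c).transpose(2,0,1));z=W[(dd>.0135)&(dd<.0165)][:,2]
    print('pin',c.round(4),np.median(W[hm][:,2]).round(4),hm.sum());print('ring hist 47.0..',np.histogram(z,bins=np.arange(.047,.058,.0005))[0])
E
python3 - <<'E'
from h import *
arc((.605,.0492),[3,6,9,12,15,18])
ring(1,'w6')
E
```

```text
clk 17.02 ang -133.0 rad 41.0 Frad -1.1 Ftan -4.2 z 0.0867 w 0.0146
3 [-0.8, -2.2]
6 [-2.3, -3.7]
9 [-3.6, -5.3]
12 [-4.8, -7.0]
15 [-6.0, -8.8]
18 [-7.1, -10.6]
pin [0.6035 0.049 ] 0.0806 311
ring hist 47.0.. [ 13  13  10   8  12  36  87 126 118  53  13   4   0   0   0   0   0   0
   0   0   0   0]
```

Call:
play_rows(
  deltas=[
    [10, [-2.3, -3, 0], [0, 0, 0]],
    [10, [-4, -5.4, 0], [0, 0, 0]],
    [10, [-5.8, -8.2, 0], [0, 0, 0]],
    [10, [-7.5, -11, 0], [0, 0, 0]],
  ],
)

```text
clock: 17.58
tcp_pos: [0.5684, 0.0306, 0.0866]
orientation: [-3.141, 0.004, 0.001]
contact_force: [1.0, -3.2, 2.1]
grip_width: 0.0147
```

Run:
```python
from h import *
arc((.605,.0487),[2,4,6,9,12,15],40.3)
ring(1,'w7')
```

```text
clk 17.57 ang -153.6 rad 40.8 Frad 0.5 Ftan -3.3 z 0.0866 w 0.0147
2 [-0.1, -1.5]
4 [-0.7, -2.8]
6 [-1.2, -4.1]
9 [-1.9, -6.1]
12 [-2.5, -8.1]
15 [-2.9, -10.2]
pin [0.6036 0.049 ] 0.0806 331
ring hist 47.0.. [  6   6   9  17  38  82 118 123  65  17   1   0   0   0   0   0   0   0
   0   0   0   0]
```

Call:
play_rows(
  deltas=[
    [10, [-0.6, -2, 0], [0, 0, 0]],
    [10, [-1.2, -4.1, 0], [0, 0, 0]],
    [10, [-1.9, -6.1, 0], [0, 0, 0]],
  ],
)

```text
clock: 18.0
tcp_pos: [0.5657, 0.0373, 0.0866]
orientation: [-3.141, 0.003, 0.003]
contact_force: [-1.8, -4.5, 5.1]
grip_width: 0.0142
```

Run:
```python
from h import *
arc((.605,.0487),[2,4,6,9,12,15],40.5)
```

```text
clk 18.00 ang -163.8 rad 40.9 Frad 3.0 Ftan -3.9 z 0.0866 w 0.0142
2 [-0.0, -1.5]
4 [-0.3, -2.8]
6 [-0.6, -4.2]
9 [-0.9, -6.3]
12 [-1.1, -8.4]
15 [-1.2, -10.6]
```

Call:
play_rows(
  deltas=[
    [10, [-0.1, -1.5, 0], [0, 0, 0]],
    [10, [-0.3, -3, 0], [0, 0, 0]],
    [10, [-0.6, -4.4, 0], [0, 0, 0]],
  ],
)

```text
clock: 18.38
tcp_pos: [0.5647, 0.0417, 0.0865]
orientation: [-3.141, 0.003, 0.005]
contact_force: [-1.3, -3.6, 4.3]
grip_width: 0.0145
```

Run:
```python
from h import *
arc((.605,.0487),[2,4,6,9],40.7)
```

```text
clk 18.38 ang -170.2 rad 40.9 Frad 1.9 Ftan -3.3 z 0.0865 w 0.0145
2 [0.0, -1.4]
4 [-0.2, -2.9]
6 [-0.3, -4.3]
9 [-0.4, -6.4]
```

Call:
play_rows(
  deltas=[
    [10, [0, -1.5, 0], [0, 0, 0]],
    [10, [-0.2, -3, 0], [0, 0, 0]],
    [10, [-0.3, -4.4, 0], [0, 0, 0]],
  ],
)

```text
clock: 18.75
tcp_pos: [0.5641, 0.045, 0.0865]
orientation: [3.141, -0.004, -0.006]
contact_force: [-1.9, -7.4, 5.6]
grip_width: 0.0141
```

Run:
```python
from h import *
arc((.605,.0487),[2,4,6,9],40.7)
ring(1,'w8')
```

```text
clk 18.75 ang -174.9 rad 41.0 Frad 2.6 Ftan -7.2 z 0.0865 w 0.0141
2 [0.2, -1.4]
4 [0.2, -2.9]
6 [0.2, -4.3]
9 [0.3, -6.4]
pin [0.6034 0.0491] 0.0804 327
ring hist 47.0.. [  7   3  14  29  65 112 141  78  28   7   1   0   0   0   0   0   0   0
   0   0   0   0]
```

Call:
play_rows(
  deltas=[
    [10, [0.1, -1.4, 0], [0, 0, 0]],
    [10, [0.2, -2.8, 0], [0, 0, 0]],
    [10, [0.2, -3.8, 0], [0, 0, 0]],
  ],
)

```text
clock: 19.18
tcp_pos: [0.5641, 0.0459, 0.0865]
orientation: [3.137, -0.007, -0.007]
contact_force: [-2.6, -11.1, 6.6]
grip_width: 0.0147
```

Run:
```python
from h import *
arc((.605,.0487),[2,4,6],40.7)
```

```text
clk 19.18 ang -176.1 rad 41.0 Frad 3.4 Ftan -10.9 z 0.0865 w 0.0147
2 [0.3, -1.4]
4 [0.2, -2.9]
6 [0.3, -4.3]
```

Call:
play_rows(
  deltas=[
    [10, [0.1, -1.5, 0], [0, 0, 0]],
    [10, [0.2, -3, 0], [0, 0, 0]],
    [10, [0.2, -3.8, 0], [0, 0, 0]],
  ],
)

```text
clock: 19.55
tcp_pos: [0.564, 0.0463, 0.0864]
orientation: [3.133, -0.01, -0.009]
contact_force: [-1.8, -12.6, 6.3]
grip_width: 0.0145
```

Call:
play_rows(
  deltas=[
    [14, [0, 0, 0], [0, 0, 0]],
    [40, [0, 0, 0], [0, 0, 0]],
    [40, [0, 0, 0], [0, 0, 0]],
    [40, [0, 0, 0], [0, 0, 0]],
    [40, [0, 0, -20], [0, 0, 0]],
    [40, [0, 0, -50], [0, 0, 0]],
    [40, [0, 0, -65], [0, 0, 0]],
    [40, [0, 0, -65], [0, 0, 0]],
  ],
)

```text
clock: 20.55
tcp_pos: [0.565, 0.0472, 0.1522]
orientation: [3.134, -0.01, -0.006]
contact_force: [0.5, -0.3, -0.7]
grip_width: 0.0404
```

Run:
```python
from h import *
o=r.get_obs();p,d=save('wrist','w9');W=wcloud(d,o)
for k in (2,):
    h=HUB[k-1];dd=np.hypot(*(W[...,:2]-h).transpose(2,0,1))
    m=(dd<.06)&(W[...,2]>.105)&(W[...,2]<.118);print('knob',m.sum(),W[m].mean(0),W[m].min(0),W[m].max(0))
    m=(dd<.012)&(W[...,2]>.0785)&(W[...,2]<.0835);print('pin',m.sum(),W[m].mean(0))
goto((.690,-.0755,.0865))
```

```text
knob 762 [ 0.68529487 -0.07291697  0.11099844] [ 0.67938131 -0.08222352  0.10500985] [ 0.69145815 -0.06639351  0.11490721]
pin 239 [ 0.64731245 -0.07188845  0.08109663]
shift [126.8 121.1  65. ] turn [ 0.008  0.006 -0.007]
```

Call:
play_rows(
  deltas=[
    [40, [25, 24, 0], [0, 0, 0]],
    [40, [60, 57, 0], [0.003, 0.003, -0.003]],
    [40, [95, 91, 0], [0.008, 0.006, -0.007]],
    [40, [118, 113, 0], [0.008, 0.006, -0.007]],
    [40, [125, 120, 5], [0.008, 0.006, -0.007]],
    [40, [125, 120, 25], [0.008, 0.006, -0.007]],
    [40, [125, 120, 50], [0.008, 0.006, -0.007]],
    [40, [125, 120, 65], [0.008, 0.006, -0.007]],
  ],
)

```text
clock: 21.6
tcp_pos: [0.6857, -0.0724, 0.0836]
orientation: [-3.141, -0.004, 0.006]
contact_force: [-0.1, -1.1, -0.5]
grip_width: 0.0401
```

Call:
play_rows(
  deltas=[
    [10, [0, 0, 0], [0, 0, 0]],
    [10, [0, 0, 0], [0, 0, 0]],
    [10, [0, 0, 0], [0, 0, 0]],
    [10, [0, 0, 0], [0, 0, 0]],
  ],
)

```text
clock: 22.1
tcp_pos: [0.6844, -0.0724, 0.0828]
orientation: [-3.141, -0.004, 0.01]
contact_force: [-3.3, -1.4, -9.0]
grip_width: 0.0147
```

Run:
```python
from h import *
goto((.6885,-.0745,.0865))
arc((.6492,-.0738),[6,15,25,35,45,55,65,74])
```

```text
shift [ 4.   2.1 -3.7] turn [-0.001  0.007  0.003]
clk 22.10 ang 2.2 rad 35.3 Frad -3.3 Ftan 1.3 z 0.0828 w 0.0147
6 [4.7, 4.0]
15 [3.8, 10.2]
25 [1.7, 16.9]
35 [-1.6, 23.0]
45 [-5.9, 28.5]
55 [-11.0, 33.2]
65 [-16.9, 36.9]
74 [-22.7, 39.4]
```

Call:
play_rows(
  deltas=[
    [40, [0, 0, 0], [0, 0, 0]],
    [40, [0, 0, 0], [0, 0, 0]],
    [40, [2, 0.3, -2], [0, 0.004, 0.002]],
    [40, [4, 0.6, -3.7], [0, 0.007, 0.003]],
    [40, [4, 0.6, -3.7], [0, 0.007, 0.003]],
    [10, [4, 0.6, -3.7], [0, 0.007, 0.003]],
    [10, [4, 0.6, -3.7], [0, 0.007, 0.003]],
    [10, [4, 0.6, -3.7], [0, 0.007, 0.003]],
  ],
)

```text
clock: 23.1
tcp_pos: [0.6884, -0.0728, 0.0865]
orientation: [-3.141, 0.0, -0.001]
contact_force: [-0.2, 0.9, 0.7]
grip_width: 0.0144
```

Run:
```python
from h import *
arc((.6488,-.0735),[6,15,25,35,45,55,65,74])
```

```text
clk 23.10 ang 1.0 rad 39.7 Frad -0.2 Ftan -1.0 z 0.0865 w 0.0144
6 [0.2, 4.2]
15 [-0.8, 10.4]
25 [-3.1, 17.0]
35 [-6.5, 23.1]
45 [-10.9, 28.5]
55 [-16.2, 33.0]
65 [-22.1, 36.6]
74 [-28.0, 38.9]
```

Call:
play_rows(
  deltas=[
    [10, [0.2, 4.2, 0], [0, 0, 0]],
    [10, [-0.8, 10.4, 0], [0, 0, 0]],
    [10, [-3.1, 17, 0], [0, 0, 0]],
    [10, [-6.5, 23.1, 0], [0, 0, 0]],
    [10, [-10.9, 28.5, 0], [0, 0, 0]],
    [10, [-16.2, 33, 0], [0, 0, 0]],
    [10, [-22.1, 36.6, 0], [0, 0, 0]],
    [10, [-28, 38.9, 0], [0, 0, 0]],
  ],
)

```text
clock: 24.1
tcp_pos: [0.6607, -0.1116, 0.0865]
orientation: [-3.14, 0.0, -0.003]
contact_force: [2.8, 5.3, -2.0]
grip_width: 0.0144
```

Run:
```python
from h import *
arc((.6488,-.0735),[10,20,30,40,50,60,70,80])
```

```text
clk 24.10 ang -72.6 rad 40.0 Frad -4.2 Ftan -4.2 z 0.0865 w 0.0144
10 [-6.8, 1.5]
20 [-13.8, 1.8]
30 [-20.7, 0.9]
40 [-27.3, -1.2]
50 [-33.5, -4.4]
60 [-39.0, -8.7]
70 [-43.7, -13.8]
80 [-47.5, -19.7]
```

Total will be ~154° (2.68 rad), still well short of nut 2's estimate (about 3.6–3.8).

Call:
play_rows(
  deltas=[
    [10, [-6.8, 1, 0], [0, 0, 0]],
    [10, [-13.8, 1, 0], [0, 0, 0]],
    [10, [-20.7, 0.1, 0], [0, 0, 0]],
    [10, [-27.3, -2, 0], [0, 0, 0]],
    [10, [-33.5, -5.2, 0], [0, 0, 0]],
    [10, [-39, -9.5, 0], [0, 0, 0]],
    [10, [-43.7, -14.5, 0], [0, 0, 0]],
    [10, [-47.2, -20, 0], [0, 0, 0]],
  ],
)

```text
clock: 25.1
tcp_pos: [0.6141, -0.0943, 0.0867]
orientation: [3.14, -0.004, 0.006]
contact_force: [4.3, -3.0, -3.3]
grip_width: 0.0146
```

Run:
```python
from h import *
arc((.6490,-.0727),[3,6,9,12,15,18,22,26])
ring(2,'w10')
```

```text
clk 25.10 ang -148.2 rad 41.0 Frad -2.1 Ftan -4.8 z 0.0867 w 0.0146
3 [-0.2, -2.4]
6 [-1.1, -4.2]
9 [-2.0, -6.1]
12 [-2.8, -8.1]
15 [-3.4, -10.1]
18 [-4.0, -12.1]
22 [-4.5, -14.8]
26 [-4.9, -17.6]
pin [ 0.6482 -0.0731] 0.0807 325
ring hist 47.0.. [  7   6   6   9  11  10  32  62 113 140  77  25  11   0   0   0   0   0
   0   0   0   0]
```

Call:
play_rows(
  deltas=[
    [10, [-0.9, -3.5, 0], [0, 0, 0]],
    [10, [-2.2, -7, 0], [0, 0, 0]],
    [10, [-3.6, -10.5, 0], [0, 0, 0]],
    [10, [-4.4, -14, 0], [0, 0, 0]],
    [10, [-4.9, -17.6, 0], [0, 0, 0]],
  ],
)

```text
clock: 25.78
tcp_pos: [0.6083, -0.0751, 0.0866]
orientation: [3.141, -0.002, 0.004]
contact_force: [1.6, -4.5, -0.6]
grip_width: 0.0144
```

Run:
```python
from h import *
arc((.6490,-.0727),[3,6,9,12,15,18,22],40.5)
ring(2,'w11')
```

```text
clk 25.77 ang -176.6 rad 40.8 Frad -1.3 Ftan -4.6 z 0.0866 w 0.0144
3 [0.2, -2.1]
6 [0.3, -4.3]
9 [0.4, -6.4]
12 [0.7, -8.5]
15 [1.1, -10.6]
18 [1.5, -12.6]
22 [2.3, -15.3]
pin [ 0.6481 -0.073 ] 0.0807 329
ring hist 47.0.. [  6   6   4   6  13  29  67 137 130  60  19   5   0   0   0   0   0   0
   0   0   0   0]
```

Call:
play_rows(
  deltas=[
    [10, [0.2, -2.6, 0], [0, 0, 0]],
    [10, [0.3, -5.3, 0], [0, 0, 0]],
    [10, [0.6, -8, 0], [0, 0, 0]],
    [10, [1.1, -10.6, 0], [0, 0, 0]],
    [10, [1.5, -12.6, 0], [0, 0, 0]],
  ],
)

```text
clock: 26.45
tcp_pos: [0.6099, -0.0616, 0.0866]
orientation: [-3.141, 0.001, -0.004]
contact_force: [0.7, -4.0, -1.3]
grip_width: 0.0145
```

Run:
```python
from h import *
arc((.6490,-.0727),[3,6,9,12],40.5)
ring(2,'w12')
```

```text
clk 26.45 ang 164.1 rad 40.7 Frad -1.7 Ftan -3.7 z 0.0866 w 0.0145
3 [0.8, -2.0]
6 [1.5, -4.0]
9 [2.4, -5.9]
12 [3.3, -7.8]
pin [ 0.6481 -0.0728] 0.0808 331
ring hist 47.0.. [  6   6   7  14  34  64 131 128  66  19   3   0   0   0   0   0   0   0
   0   0   0   0]
```

Call:
play_rows(
  deltas=[
    [10, [0.8, -2, 0], [0, 0, 0]],
    [10, [1.5, -4, 0], [0, 0, 0]],
    [10, [2.4, -5.9, 0], [0, 0, 0]],
  ],
)

```text
clock: 26.88
tcp_pos: [0.6124, -0.0553, 0.0865]
orientation: [-3.141, 0.0, -0.004]
contact_force: [0.3, -4.1, 0.6]
grip_width: 0.0151
```

Run:
```python
from h import *
arc((.6490,-.0727),[2,4,6,9,12],40.5)
```

```text
clk 26.88 ang 154.5 rad 40.5 Frad -2.1 Ftan -3.6 z 0.0865 w 0.0151
2 [0.6, -1.3]
4 [1.3, -2.5]
6 [2.0, -3.7]
9 [3.2, -5.5]
12 [4.4, -7.2]
```

Call:
play_rows(
  deltas=[
    [10, [0.7, -1.4, 0], [0, 0, 0]],
    [10, [1.4, -2.7, 0], [0, 0, 0]],
    [10, [2.1, -4, 0], [0, 0, 0]],
  ],
)

```text
clock: 27.25
tcp_pos: [0.6146, -0.0514, 0.0866]
orientation: [-3.141, 0.001, -0.004]
contact_force: [1.5, -3.4, -0.6]
grip_width: 0.0145
```

Run:
```python
from h import *
arc((.6490,-.0727),[2,4,6,9],40.5)
```

```text
clk 27.25 ang 148.2 rad 40.5 Frad -3.0 Ftan -2.1 z 0.0866 w 0.0145
2 [0.8, -1.2]
4 [1.6, -2.3]
6 [2.4, -3.5]
9 [3.8, -5.1]
```

Call:
play_rows(
  deltas=[
    [10, [0.9, -1.3, 0], [0, 0, 0]],
    [10, [1.7, -2.5, 0], [0, 0, 0]],
    [10, [2.5, -3.6, 0], [0, 0, 0]],
  ],
)

```text
clock: 27.62
tcp_pos: [0.6171, -0.0478, 0.0865]
orientation: [-3.142, 0.001, -0.004]
contact_force: [0.9, -4.7, 0.6]
grip_width: 0.0148
```

Run:
```python
from h import *
arc((.6490,-.0727),[2,4,6,9],40.3)
```

```text
clk 27.62 ang 142.1 rad 40.4 Frad -3.6 Ftan -3.1 z 0.0865 w 0.0148
2 [1.0, -1.0]
4 [1.9, -2.1]
6 [2.9, -3.1]
9 [4.4, -4.6]
```

Call:
play_rows(
  deltas=[
    [10, [0.8, -0.9, 0], [0, 0, 0]],
    [10, [1.6, -1.8, 0], [0, 0, 0]],
    [10, [2.2, -2.4, 0], [0, 0, 0]],
  ],
)

```text
clock: 28.0
tcp_pos: [0.6179, -0.0469, 0.0863]
orientation: [3.14, -0.002, -0.001]
contact_force: [-4.2, -7.4, 4.2]
grip_width: 0.0148
```

Run:
```python
from h import *
arc((.6490,-.0727),[2,4,6],40.3)
```

```text
clk 28.00 ang 140.3 rad 40.4 Frad -1.5 Ftan -8.4 z 0.0863 w 0.0148
2 [1.0, -1.0]
4 [1.9, -2.0]
6 [2.9, -3.0]
```

Home contact. Push on to about 12 N.

Call:
play_rows(
  deltas=[
    [10, [1, -1, 0], [0, 0, 0]],
    [10, [2, -2.1, 0], [0, 0, 0]],
    [10, [2.6, -2.7, 0], [0, 0, 0]],
  ],
)

```text
clock: 28.38
tcp_pos: [0.6184, -0.0463, 0.0862]
orientation: [3.137, -0.004, -0.008]
contact_force: [-6.0, -8.7, 6.4]
grip_width: 0.0146
```

Run:
```python
from h import *
arc((.6490,-.0727),[2,4,6],40.3)
```

```text
clk 28.38 ang 139.3 rad 40.4 Frad -1.1 Ftan -10.5 z 0.0862 w 0.0146
2 [1.0, -1.0]
4 [2.0, -2.0]
6 [3.0, -3.0]
```

Call:
play_rows(
  deltas=[
    [10, [1, -1, 0], [0, 0, 0]],
    [10, [2, -2.1, 0], [0, 0, 0]],
    [10, [2.7, -2.8, 0], [0, 0, 0]],
  ],
)

```text
clock: 28.75
tcp_pos: [0.6187, -0.046, 0.0861]
orientation: [3.134, -0.007, -0.016]
contact_force: [-7.8, -8.1, 8.4]
grip_width: 0.0149
```

Call:
play_rows(
  deltas=[
    [14, [0, 0, 0], [0, 0, 0]],
    [40, [0, 0, 0], [0, 0, 0]],
    [40, [0, 0, 0], [0, 0, 0]],
    [40, [0, 0, 0], [0, 0, 0]],
    [40, [0, 0, -20], [0, 0, 0]],
    [40, [0, 0, -50], [0, 0, 0]],
    [40, [0, 0, -65], [0, 0, 0]],
    [40, [0, 0, -65], [0, 0, 0]],
  ],
)

```text
clock: 29.75
tcp_pos: [0.6204, -0.0454, 0.1529]
orientation: [3.134, -0.007, -0.011]
contact_force: [1.1, 0.4, -0.2]
grip_width: 0.0399
```

Run:
```python
from h import *
o=r.get_obs();p,d=save('wrist','w13');W=wcloud(d,o)
h=HUB[3];dd=np.hypot(*(W[...,:2]-h).transpose(2,0,1))
m=(dd<.06)&(W[...,2]>.105)&(W[...,2]<.118);print('knob',m.sum(),W[m].mean(0))
m=(dd<.012)&(W[...,2]>.0785)&(W[...,2]<.0835);print('pin',m.sum(),W[m].mean(0))
goto((.4745,.0405,.0865))
```

```text
knob 86 [0.47925047 0.0432309  0.1072568 ]
pin 0 [nan nan nan]
shift [-144.7  -85.9   65.8] turn [ 0.008  0.009 -0.004]<stdin>:5: RuntimeWarning: Mean of empty slice.
  ret = um.true_divide(
```

Call:
play_rows(
  deltas=[
    [40, [-25, -15, 0], [0, 0, 0]],
    [40, [-65, -39, 0], [0.004, 0.004, 0]],
    [40, [-105, -63, 0], [0.008, 0.009, -0.004]],
    [40, [-132, -80, 0], [0.008, 0.009, -0.004]],
    [40, [-144, -88, 0], [0.008, 0.009, -0.004]],
    [40, [-144, -88, 20], [0.008, 0.009, -0.004]],
    [40, [-144, -88, 30], [0.008, 0.009, -0.004]],
    [40, [-144, -88, 30], [0.008, 0.009, -0.004]],
  ],
)

```text
clock: 30.8
tcp_pos: [0.4754, 0.0425, 0.1214]
orientation: [-3.141, 0.002, 0.004]
contact_force: [0.2, -0.3, 0.7]
grip_width: 0.0401
```

Run:
```python
from h import *
o=r.get_obs();p,d=save('wrist','w14');W=wcloud(d,o)
h=HUB[3];dd=np.hypot(*(W[...,:2]-h).transpose(2,0,1))
m=(dd<.06)&(W[...,2]>.105)&(W[...,2]<.116);print('knob',m.sum(),W[m].mean(0))
m=(dd<.012)&(W[...,2]>.0785)&(W[...,2]<.0835);print('pin',m.sum(),W[m].mean(0))
goto((.475,.0425,.0865))
```

```text
knob 720 [0.47450074 0.04356664 0.11106677]
pin 207 [0.48156306 0.00463794 0.08094158]
shift [-0.8  0.1 35.4] turn [-0.     0.001 -0.001]
```

View pics/w14.png

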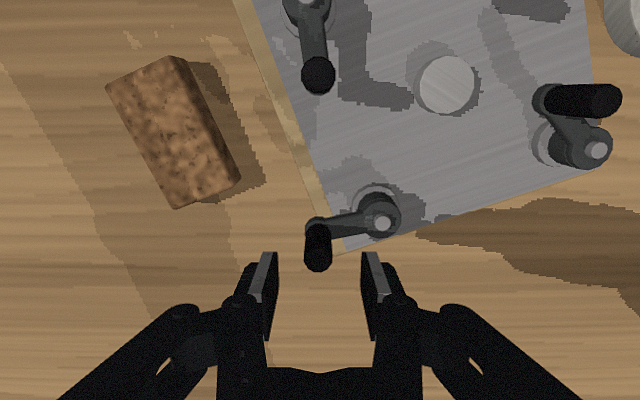

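Call:
play_rows(
  deltas=[
    [40, [-0.8, 0, 15], [0, 0, 0]],
    [40, [-0.8, 0, 30], [0, 0, 0]],
    [40, [-0.8, 0, 35], [0, 0, 0]],
    [40, [-0.8, 0, 35], [0, 0, 0]],
    [10, [-0.8, 0, 35], [0, 0, 0]],
    [10, [-0.8, 0, 35], [0, 0, 0]],
    [10, [-0.8, 0, 35], [0, 0, 0]],
    [10, [-0.8, 0, 35], [0, 0, 0]],
  ],
)

```text
clock: 31.85
tcp_pos: [0.4753, 0.0432, 0.0874]
orientation: [-3.141, 0.001, 0.0]
contact_force: [-0.2, 2.9, 3.6]
grip_width: 0.0148
```

Run:
```python
from h import *
goto((.475,.0425,.0865))
arc((.483,.004),[6,15,25,35,45,55,65,74])
```

```text
shift [-0.3  0.7  0.9] turn [-0.001  0.    -0.001]
clk 31.85 ang 101.1 rad 39.9 Frad 2.9 Ftan 0.3 z 0.0874 w 0.0148
6 [4.1, -0.7]
15 [10.4, -0.7]
25 [17.3, 0.3]
35 [23.9, 2.6]
45 [30.0, 6.0]
55 [35.4, 10.4]
65 [40.0, 15.6]
74 [43.3, 21.0]
```

Call:
play_rows(
  deltas=[
    [10, [4.1, -0.7, 0], [0, 0, 0]],
    [10, [10.4, -0.7, 0], [0, 0, 0]],
    [10, [17.3, 0.3, 0], [0, 0, 0]],
    [10, [23.9, 2.6, 0], [0, 0, 0]],
    [10, [30, 6, 0], [0, 0, 0]],
    [10, [35.4, 10.4, 0], [0, 0, 0]],
    [10, [40, 15.6, 0], [0, 0, 0]],
    [10, [43.3, 21, 0], [0, 0, 0]],
  ],
)

```text
clock: 32.85
tcp_pos: [0.5196, 0.0219, 0.0875]
orientation: [-3.14, 0.001, -0.002]
contact_force: [-0.7, 3.8, 1.5]
grip_width: 0.0148
```

Run:
```python
from h import *
arc((.483,.004),[10,20,30,40,50,60,70,80])
```

```text
clk 32.85 ang 26.1 rad 40.7 Frad 1.0 Ftan -3.8 z 0.0875 w 0.0148
10 [1.9, 6.8]
20 [3.2, 13.7]
30 [3.3, 20.6]
40 [2.3, 27.5]
50 [-0.0, 34.1]
60 [-3.4, 40.2]
70 [-7.8, 45.6]
80 [-13.0, 50.2]
```

Call:
play_rows(
  deltas=[
    [10, [2.2, 6.8, 0], [0, 0, 0]],
    [10, [3.6, 13.7, 0], [0, 0, 0]],
    [10, [3.7, 20.6, 0], [0, 0, 0]],
    [10, [2.7, 27.5, 0], [0, 0, 0]],
    [10, [0.3, 34.1, 0], [0, 0, 0]],
    [10, [-3.2, 40.2, 0], [0, 0, 0]],
    [10, [-7.6, 45.6, 0], [0, 0, 0]],
    [10, [-12.8, 50.2, 0], [0, 0, 0]],
  ],
)

```text
clock: 33.85
tcp_pos: [0.5066, -0.0288, 0.0875]
orientation: [-3.14, 0.001, -0.003]
contact_force: [2.7, 3.3, 1.2]
grip_width: 0.0143
```

Run:
```python
from h import *
arc((.483,.004),[4,8,12,16,20,24],40.3)
ring(4,'w15')
```

```text
clk 33.85 ang -54.2 rad 40.4 Frad -1.1 Ftan -4.1 z 0.0875 w 0.0143
4 [-2.4, 1.5]
8 [-4.8, 2.9]
12 [-7.4, 4.1]
16 [-10.0, 5.2]
20 [-12.6, 6.0]
24 [-15.4, 6.7]
pin [0.483  0.0058] 0.0806 136
ring hist 47.0.. [18 14 13 18 17 23 24 43 39 19  4  4  1  0  0  0  0  0  0  0  0  0]
```

Call:
play_rows(
  deltas=[
    [10, [-2.4, 1.5, 0], [0, 0, 0]],
    [10, [-4.8, 2.9, 0], [0, 0, 0]],
    [10, [-7.4, 4.1, 0], [0, 0, 0]],
    [10, [-10, 5.2, 0], [0, 0, 0]],
  ],
)

```text
clock: 34.4
tcp_pos: [0.4954, -0.0344, 0.0873]
orientation: [-3.141, 0.002, -0.0]
contact_force: [2.2, 4.3, 1.2]
grip_width: 0.0147
```

Run:
```python
from h import *
arc((.483,.004),[3,6,9,12],40.3)
ring(4,'w16')
```

```text
clk 34.40 ang -72.2 rad 40.4 Frad -3.4 Ftan -3.5 z 0.0873 w 0.0147
3 [-2.0, 0.5]
6 [-4.1, 1.0]
9 [-6.2, 1.4]
12 [-8.3, 1.7]
pin [0.4817 0.0042] 0.0807 262
ring hist 47.0.. [17 14 14 19 24 41 67 84 60 22  3  0  0  0  0  0  0  0  0  0  0  0]
```

Call:
play_rows(
  deltas=[
    [10, [-2.2, 0.5, 0], [0, 0, 0]],
    [10, [-4.4, 0.9, 0], [0, 0, 0]],
    [10, [-6.6, 1.3, 0], [0, 0, 0]],
  ],
)

```text
clock: 34.83
tcp_pos: [0.4883, -0.0359, 0.0873]
orientation: [-3.141, 0.002, 0.0]
contact_force: [2.5, 3.5, 1.6]
grip_width: 0.0147
```

Run:
```python
from h import *
arc((.483,.004),[2,4,6,9],40.2)
ring(4,'w17')
```

```text
clk 34.83 ang -82.4 rad 40.2 Frad -3.2 Ftan -2.9 z 0.0873 w 0.0147
2 [-1.4, 0.1]
4 [-2.8, 0.2]
6 [-4.2, 0.3]
9 [-6.3, 0.3]
pin [0.4818 0.0042] 0.0807 276
ring hist 47.0.. [13 15 13 20 33 55 87 83 48 13  3  0  0  0  0  0  0  0  0  0  0  0]
```

Call:
play_rows(
  deltas=[
    [10, [-2, 0.1, 0], [0, 0, 0]],
    [10, [-4, 0.2, 0], [0, 0, 0]],
    [10, [-5.6, 0.3, 0], [0, 0, 0]],
  ],
)

```text
clock: 35.25
tcp_pos: [0.4823, -0.0362, 0.0873]
orientation: [-3.141, 0.002, 0.001]
contact_force: [2.9, 3.8, 1.0]
grip_width: 0.0147
```

Run:
```python
from h import *
arc((.483,.004),[2,4,6,9],40.2)
ring(4,'w18')
```

```text
clk 35.25 ang -91.0 rad 40.2 Frad -3.8 Ftan -2.9 z 0.0873 w 0.0147
2 [-1.4, -0.0]
4 [-2.8, -0.1]
6 [-4.2, -0.3]
9 [-6.3, -0.6]
pin [0.4816 0.0043] 0.0807 277
ring hist 47.0.. [ 16  20  18  17  43  72 102  84  36   9   1   0   0   0   0   0   0   0
   0   0   0   0]
```

Call:
play_rows(
  deltas=[
    [10, [-1.7, -0.1, 0], [0, 0, 0]],
    [10, [-3.3, -0.2, 0], [0, 0, 0]],
    [10, [-4.8, -0.4, 0], [0, 0, 0]],
  ],
)

```text
clock: 35.67
tcp_pos: [0.4774, -0.0357, 0.0873]
orientation: [-3.141, 0.002, 0.001]
contact_force: [4.1, 4.2, -0.1]
grip_width: 0.0143
```

Run:
```python
from h import *
arc((.483,.0042),[2,4,6,9],40.2)
ring(4,'w19')
```

```text
clk 35.67 ang -98.0 rad 40.3 Frad -4.7 Ftan -3.4 z 0.0873 w 0.0143
2 [-1.4, -0.4]
4 [-2.7, -0.6]
6 [-4.1, -0.9]
9 [-6.1, -1.5]
pin [0.4816 0.0042] 0.0807 290
ring hist 47.0.. [ 11  16  17  30  53  85 107  73  21   1   0   0   0   0   0   0   0   0
   0   0   0   0]
```

Call:
play_rows(
  deltas=[
    [10, [-1.5, -0.4, 0], [0, 0, 0]],
    [10, [-3, -0.7, 0], [0, 0, 0]],
    [10, [-4.4, -1.1, 0], [0, 0, 0]],
  ],
)

```text
clock: 36.1
tcp_pos: [0.4729, -0.0347, 0.0873]
orientation: [-3.141, 0.002, 0.0]
contact_force: [4.5, 2.5, 0.7]
grip_width: 0.0146
```

Run:
```python
from h import *
arc((.483,.0045),[2,4,6,9],40.2)
```

```text
clk 36.10 ang -104.4 rad 40.5 Frad -3.6 Ftan -3.8 z 0.0873 w 0.0146
2 [-1.3, -0.7]
4 [-2.6, -1.1]
6 [-3.9, -1.5]
9 [-5.9, -2.3]
```

Call:
play_rows(
  deltas=[
    [10, [-1.4, -0.6, 0], [0, 0, 0]],
    [10, [-2.8, -1.1, 0], [0, 0, 0]],
    [10, [-4.1, -1.6, 0], [0, 0, 0]],
  ],
)

```text
clock: 36.48
tcp_pos: [0.4706, -0.0339, 0.0876]
orientation: [-3.141, 0.003, -0.006]
contact_force: [9.6, 0.5, -4.3]
grip_width: 0.0148
```

Run:
```python
from h import *
arc((.483,.0045),[2,4,6,9],40.2)
```

```text
clk 36.48 ang -107.9 rad 40.3 Frad -3.4 Ftan -9.0 z 0.0876 w 0.0148
2 [-1.3, -0.6]
4 [-2.6, -1.1]
6 [-3.9, -1.6]
9 [-5.8, -2.5]
```

Home contact at 9 N; push on gently.

Call:
play_rows(
  deltas=[
    [10, [-1.3, -0.5, 0], [0, 0, 0]],
    [10, [-2.6, -1.1, 0], [0, 0, 0]],
    [10, [-3.4, -1.4, 0], [0, 0, 0]],
  ],
)

```text
clock: 36.85
tcp_pos: [0.4699, -0.0335, 0.0879]
orientation: [3.141, -0.004, 0.014]
contact_force: [12.5, 0.1, -8.8]
grip_width: 0.0146
```

Run:
```python
from h import *
arc((.483,.0045),[2,4,6],40.2)
```

```text
clk 36.85 ang -109.0 rad 40.1 Frad -4.2 Ftan -11.8 z 0.0879 w 0.0146
2 [-1.3, -0.4]
4 [-2.6, -1.0]
6 [-3.9, -1.5]
```

Call:
play_rows(
  deltas=[
    [14, [0, 0, 0], [0, 0, 0]],
    [40, [0, 0, 0], [0, 0, 0]],
    [40, [0, 0, 0], [0, 0, 0]],
    [40, [0, 0, 0], [0, 0, 0]],
    [40, [0, 0, -20], [0, 0, 0]],
    [40, [0, 0, -60], [0, 0, 0]],
    [40, [20, 0, -110], [0, 0, 0]],
    [40, [50, 0, -150], [0, 0, 0]],
  ],
)

```text
clock: 37.85
tcp_pos: [0.5182, -0.0339, 0.2403]
orientation: [3.141, -0.004, 0.014]
contact_force: [1.9, 0.0, -0.3]
grip_width: 0.0402
```

Call:
play_rows(
  deltas=[
    [40, [40, 0, 0], [0, 0, 0]],
    [40, [80, 0, 0], [0, 0, 0]],
    [40, [100, 20, 0], [0, 0, 0]],
    [40, [100, 20, 0], [0, 0, 0]],
    [40, [100, 20, 0], [0, 0, 0]],
  ],
)

```text
clock: 38.48
tcp_pos: [0.6172, -0.0538, 0.2408]
orientation: [3.141, -0.004, 0.012]
contact_force: [-0.4, -0.2, 0.3]
grip_width: 0.0403
```

Run:
```python
from h import *
o=r.get_obs();print(o['clock'],o['tcp_pos'],o['contact_force'])
plat('w20')
d=np.load('pics/w20.npy');W=wcloud(d,o)
ends={1:(.564,.0463),2:(.6187,-.046),3:(.5576,-.0913),4:(.4699,-.0335)}
for k,e in ends.items():
    dd=np.hypot(*(W[...,:2]-e).transpose(2,0,1));m=(dd<.02)&(W[...,2]>.105)&(W[...,2]<.118)
    c=W[m][:,:2].mean(0) if m.sum() else None
    dh=np.hypot(*(W[...,:2]-HUB[k-1]).transpose(2,0,1));h=(dh<.012)&(W[...,2]>.0785)&(W[...,2]<.0835)
    z=W[(dh>.0135)&(dh<.0165)][:,2];z=z[(z>.048)&(z<.057)]
    print(k,'knob',c,'released-from',e,'pin z',np.median(W[h][:,2]),'ring',np.median(z))
```

```text
38.475 [ 0.61724868 -0.05381857  0.24077674] [-0.43751287 -0.19629059  0.29748358]
n 17143 [42.02, 42.17, 42.29, 42.14]
1 hubtop 0.0759 local 0.0421 n 1672
2 hubtop 0.0761 local 0.0422 n 1953
3 hubtop 0.0759 local 0.0423 n 1071
4 hubtop 0.0760 local 0.0422 n 753
1 knob [0.56509961 0.04207152] released-from (0.564, 0.0463) pin z 0.08076986267406383 ring 0.04959881038002201
2 knob [ 0.61745394 -0.04873098] released-from (0.6187, -0.046) pin z 0.08099104874279617 ring 0.04991989986930492
3 knob [ 0.55536961 -0.08720203] released-from (0.5576, -0.0913) pin z nan ring 0.05006958769819568
4 knob [ 0.47237981 -0.03452595] released-from (0.4699, -0.0335) pin z nan ring 0.05003493250219235
  return _methods._mean(a, axis=axis, dtype=dtype,
  ret = ret.dtype.type(ret / rcount)
```

View pics/w20.png

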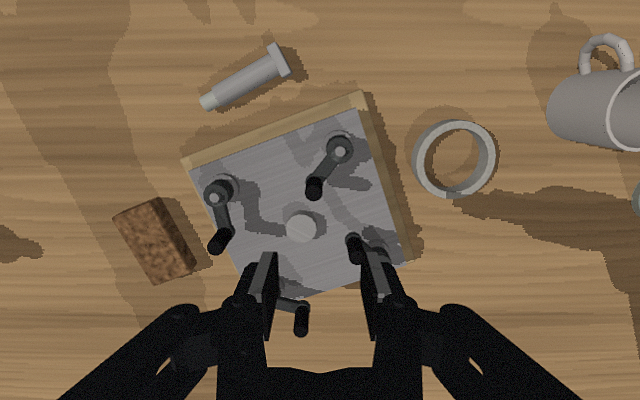

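```bash
python3 -c "
from bench import r
print(r.hand_in(), r.get_obs()['clock'])"
```

```text
the job is handed in; nothing more can be done
the job is handed in; nothing more can be done
```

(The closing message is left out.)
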